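# Set out the sharpening corner in the bench drawer

### The job

Set out the sharpening corner in the open bench drawer, on the plywood board: stand the oil stone on edge in the middle slot of the wooden rack, and put the steel block flat in front of the rack (on the robot's side), square to it, in line with the middle slot and about 20 mm clear of it. Then stand the white tin upright in the middle of the steel block, and lay the green wax block flat to the left of the steel block, level with it, long side parallel to the slots and about 30 mm clear. Leave the rack, the red tin and the tape roll as they are.

Things in the scene. Friction and masses are not known exactly. Their poses are not given: they have to be found in the camera images.
- rack: Fixed wooden stone rack, 94 x 122 x 21 mm (x, y, z). Origin at the centre of its underside, on the plywood board (top at z = 0.050). x runs along the slots, away from the robot; y points left. Four dividers 36 mm apart, tops 21 mm above the board, form three empty open-ended slots (left, middle, right), each 23 mm wide at its floor (5 mm up) and about 31 mm at the top.
- rack_slot (a point): The centre of the floor of the rack's middle slot, 5 mm above the board; same axes as the rack.
- stone_center (a point): Brown-grey oil stone standing on its long narrow edge on the board: 17 mm thick (x), 105 mm long (y), 38 mm tall (z). The point is its centre, 19 mm above its underside; z up.
- block_center (a point): Polished grey steel bench block lying flat, 62 x 62 mm and 22 mm high, 0.4 to 0.8 kg. The point is its centre, 11 mm above its underside; x and y are parallel to its sides, z up.
- white_tin_center (a point): Round closed white tin with an ochre patch on its lid, 54 mm across and 24 mm high, standing upright. The point is its centre, 12 mm above its underside; z is its upright axis.
- wax_center (a point): Block of green carving wax lying flat: 32 mm wide (x), 72 mm long (y), 22 mm high (z). The point is its centre, 11 mm above its underside; z up.
- red_tin_center (a point): Round closed red tin, 64 mm across and 30 mm high; a bystander, to be left where it is. The point is its centre, 15 mm above its underside.
- tape_center (a point): Roll of tan masking tape lying flat, 69 mm across and 19 mm high; a bystander, to be left where it is. The point is its centre, 9.5 mm above its underside.

How it is judged:
At the end, for the whole second after the job is handed in: Stone upright on the middle slot's floor, within 20 mm of its middle; block square (11 deg) in front, 5 to 40 mm clear, in line within 15 mm; white tin upright on it within 12 mm of centre; wax flat left of it, 62 to 92 mm centre to centre, along the slots (14 deg); all at rest (y of stone_center in the frame of rack_slot between -0.005 and 0.005 m and x of stone_center in the frame of rack_slot between -0.02 and 0.02 m and z of stone_center in the frame of rack_slot between 0.015 and 0.023 m and angle between each of stone_center, white_tin_center's own z axis and vertical below 0.15 rad and angle between the y axis of stone_center and the x axis of rack, either way round below 0.2 rad and x of block_center in the frame of rack between -0.118 and -0.083 m and y of block_center in the frame of rack between -0.015 and 0.015 m and z of block_center in the frame of rack between 0.007 and 0.015 m and (angle between the x axis of block_center and the x axis of rack, either way round below 0.2 rad or angle between the y axis of block_center and the x axis of rack, either way round below 0.2 rad) and horizontal distance between white_tin_center and block_center below 0.012 m and z of white_tin_center in the frame of block_center between 0.018 and 0.028 m and x of wax_center in the frame of rack between -0.13 and -0.07 m and y of wax_center in the frame of rack between 0.05 and 0.115 m and horizontal distance between wax_center and block_center between 0.062 and 0.092 m and z of wax_center in the frame of rack between 0.007 and 0.015 m and angle between the y axis of wax_center and the x axis of rack, either way round below 0.25 rad and linear speed of each of stone, block, white_tin, wax below 0.02 m/s); the robot touches nothing.
It fails at once if the red tin is shifted by more than 25 mm (distance of red_tin_center from where it was at the start of the episode above 0.025 m).
It fails at once if the tape roll is shifted by more than 25 mm (distance of tape_center from where it was at the start of the episode above 0.025 m).
It also fails if it takes over 104 s, if anything falls off the work surface, if the arm or the gripper's body presses on something with over 40 N, if the wrist force passes 120 N, or if a joint passes its speed limit or range.

### The arm

A 6-joint arm with a two-finger parallel gripper is mounted at the origin on a cart in front of the work surface, level with it; the furniture and walls round the work are solid. World frame = base frame: x ahead of the robot, y to its left, z up, the work surface at z = 0. Lengths are in m, angles in rad, forces in N, time in s.
With the tool pointing down it reaches from about 0.375 to 0.975 m from the base axis. Payload 3.8 kg.
Tool frame: the origin (TCP) lies midway between the tips of the shut fingers; the grasp point (between the pads) lies 19 mm behind it; z points along the fingers, y is the direction in which the jaws open and shut (so a half turn about z gives the same grasp; the last joint's range is limited). The gripper opens to 85 mm and grips with 20 to 120 N. Pads are 22 mm wide; open, the fingers measure 114 mm over their backs; the gripper's body (76 mm by 85 mm) begins 54 mm behind the grasp point. The pads swing forward as they close: fully open they stand 13 mm farther back than shut.
Start: joints at [1.308, 0.264, 1.604, -0, 1.274, -0.037], TCP at [0.151, 0.658, 0.231] pointing down, gripper open.
Joint ranges: [-2.63, 2.63], [-0.94, 2.18], [0.31, 2.57], [-1.31, 4.45], [0, 2.66], [-2.55, 2.55]. Speed limits (rad/s): [2.57, 2.57, 3.14, 3.14, 3.14, 3.14].

### API

Orientations are given as a rotation vector (axis times angle).
In Python, from workcell import bot gives the robot as it stands. The module is installed in compiled form; this text tells all that it offers.
- The arm moves only by the tool play_rows, never from a script. Its argument "series" is a list of rows, each an object with "translation": the shift along the tool's x, y, z in m, a list of three; "spin": the turn about the tool's z in units of 5 degrees (1.0 is 5 degrees). In form: [{"translation": [dx, dy, dz], "spin": spin}, ...]. A call has 1 to 5 rows; each row shifts and turns the commanded pose from where the row before left it, along the tool's axes as they then stand; what a row does not reach is not made up. A row lasts 1/10 s, in which the tool goes at most 50 mm and 8.59 degrees, less where a joint would pass 70% of its speed; a pose out of reach is approached as far as the arm can. A call is refused whole if a number of a shift passes 0.05 or a number of a turn 1, either way. A call with a gripper value outside its range is refused whole. "jaw" is the gripper's target within -1 to 1 (fully open at 1, half-way at 0, shut at -1), set as the call begins (left out, the last holds). The fingers move at their own pace and stop on an object; "force" is the grip in N (left out, the last holds). Time passes only in rows, so rows that do not move let the fingers close. It gives the time, the measured TCP pose, the force and the opening at its end, in the units of the state.
- bot.read_state(): the state, without advancing time (a new reading comes with each control period).
- bot.read_camera(name): name is "scene" or "top" or "wrist"; returns the picture (480x640x3 uint8, blue, green, red); there is no depth.
- bot.get_calibration(name): a dict with "fov_y" (degrees; the focal length in pixels is half the picture's height over the tangent of half this angle, whatever the lens; pixels are square), "cx", "cy" (the principal point, pixels), "R" (3x3) and "t" (3): a world point X has camera coordinates R X + t. Camera axes: x right, y down, z forward; pixel columns grow to the right and rows downward; lengths in m; the calibration is good to about 2 mm. A picture is of the moment at which its call begins: read the wrist's pose just before it. get_calibration takes no time and is no camera call; for the wrist camera it gives the pose at the moment of the call.
- bot.finish_job(): hands the job in, once; it reports no verdict.
The state is a dict: "time": time; "q": joint angles; "joint_vel": joint speeds; "joint_torque": joint torques, N m; "tool_pos": TCP position; "tcp_rot": TCP orientation; "wrist_force": force on the tool from outside, world axes, zero at the start; "torque": the same for the moment, N m; "width": opening from 0.0 (shut) to 1.0 (fully open).
Only numpy, scipy, OpenCV 4.12 (cv2) and the standard library are available. Lean on these libraries where they do the work, as an engineer would, in place of code of your own. Each camera call takes 0.05 s, during which the arm holds its last target. There are 200 camera calls.

## Working session

There is one attempt and no reset: what is moved stays moved. The work goes in short steps, Python scripts to look and compute and a tool call to move; the robot and the scene stay as the last step left them, time stands still between calls to the robot, and variables do not carry over. Pictures are saved under pics/ and viewed, about 12 in all and at most 16, crops included, and the job is handed in when it is done.

Besides the shell and the picture viewer there is one more tool, called as name(argument=value, ...) on one line, values as JSON. play_rows: Moves the arm, as the interface text tells. Its arguments: {"type":"object","properties":{"series":{"type":"array","items":{"type":"object","properties":{"translation":{"type":"array","items":{"type":"number"}},"spin":{"type":"number"}}}},"jaw":{"type":"number"},"force":{"type":"number"}},"required":["series"]}

```bash
mkdir -p pics; ls
python3 - <<'E'
from workcell import bot
import cv2
for n in("top","scene"):
    c=bot.get_calibration(n); print(n,c)
    cv2.imwrite(f"pics/{n}0.png",bot.read_camera(n))
print(bot.read_state()); print(bot.get_calibration("wrist"))
E
```

```text
pics
top {'fov_y': 45.321228296584486, 'cx': 318.5807169891377, 'cy': 250.07718306735632, 'R': array([[-9.99954714e-02, -9.94987716e-01,  5.91843866e-04],
       [-9.74234626e-01,  9.77889135e-02, -2.03234400e-01],
       [ 2.02157856e-01, -2.08991144e-02, -9.79129934e-01]]), 't': array([0.04806139, 0.52978518, 1.08967583])}
scene {'fov_y': 54.97759247362765, 'cx': 315.1762951169539, 'cy': 242.19844650375333, 'R': array([[ 0.68986408, -0.72357676,  0.02289614],
       [-0.29466394, -0.30954278, -0.90407767],
       [ 0.66125692,  0.61694404, -0.42675442]]), 't': array([-0.38196623,  0.2256887 ,  0.6241624 ])}
{'time': 0.1, 'q': array([ 1.30810669e+00,  2.64708280e-01,  1.60526932e+00, -1.05527701e-05,
        1.27373319e+00, -3.69142013e-02]), 'joint_vel': array([-0.0006192 , -0.00151636, -0.00489424, -0.00117472,  0.00138461,
       -0.00026829]), 'joint_torque': array([ 1.47508113e-04, -5.16705287e+01, -3.68594134e+01, -9.32491980e-05,
        6.23632543e-03, -2.46307167e-05]), 'tool_pos': array([0.15094286, 0.65720121, 0.2300488 ]), 'tcp_rot': array([-0.35385494, -3.12129089,  0.00329194]), 'wrist_force': array([0.84239305, 0.32499108, 0.26272803]), 'torque': array([-0.0646788 ,  0.007007  ,  0.00887768]), 'width': 0.9968199011250763}
{'fov_y': 59.6410030036402, 'cx': 317.860996310762, 'cy': 234.69079296264667, 'R': array([[ 0.22293956,  0.97483044, -0.00188979],
       [ 0.92297534, -0.21045587,  0.32221863],
       [ 0.31371081, -0.07357951, -0.94666339]]), 't': array([-0.67429869, -0.0438003 ,  0.38031954])}
```

View pics/top0.png

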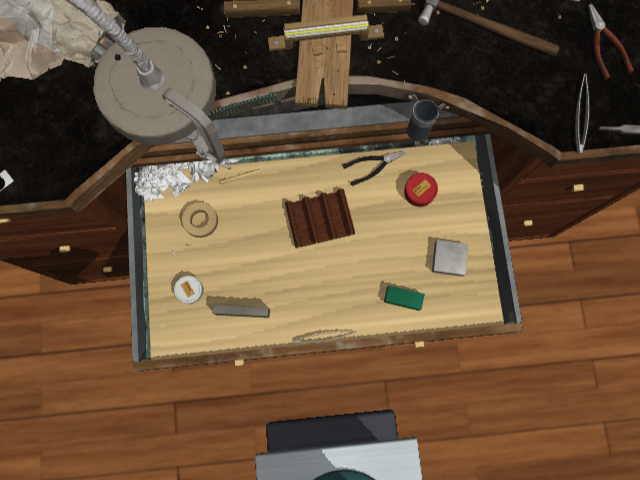

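View pics/scene0.png

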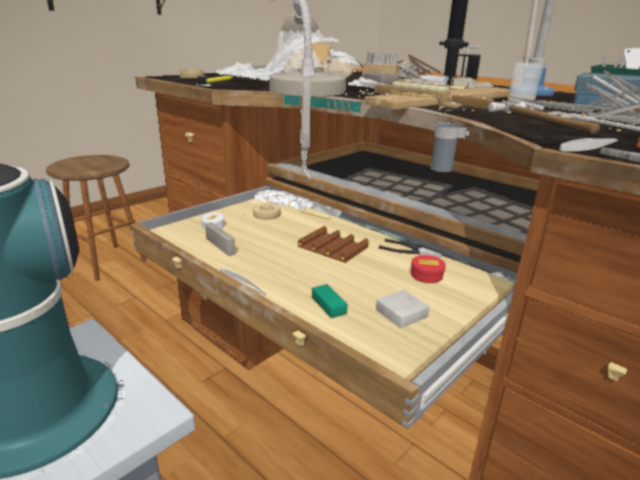

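The top view shows the rack at about (320,217), stone (241,310), white tin (187,289), wax (404,297), block (450,257), red tin (421,189) and tape (199,219). The arm is out of view. I'll enlarge for measuring.

Run:
```python
import cv2,numpy as np
im=cv2.imread("pics/top0.png")
def cr(x,y,w,h,s): return cv2.resize(im[y:y+h,x:x+w],None,fx=s,fy=s,interpolation=cv2.INTER_CUBIC)
a=cr(160,260,130,75,6) 
b=cr(270,180,100,75,4); c=cr(370,230,100,85,4)
cv2.imwrite("pics/c1.png",cv2.resize(a,None,fx=1,fy=1))
h=max(b.shape[0],c.shape[0]); o=np.zeros((h,800,3),np.uint8); o[:b.shape[0],:400]=b;o[:c.shape[0],400:]=c
cv2.imwrite("pics/c2.png",o)
```

```text
(no output)
```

View pics/c1.png

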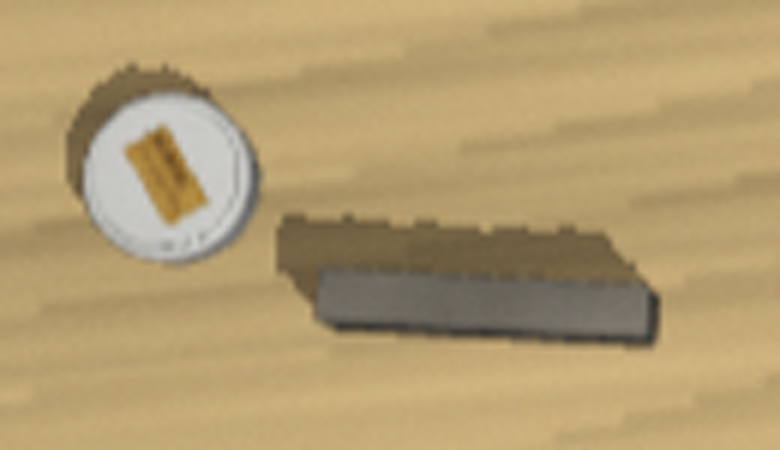

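View pics/c2.png

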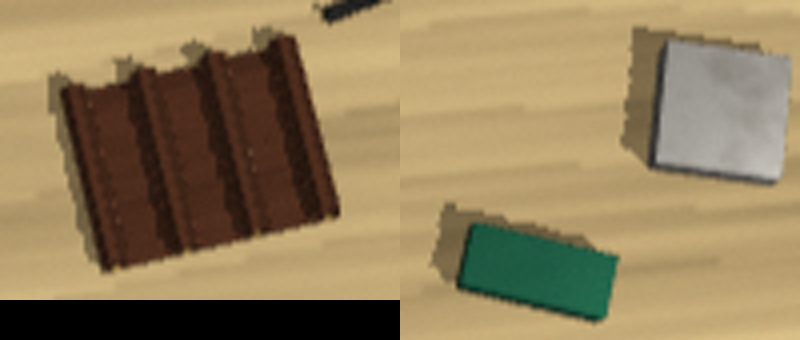

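The crops show these top-face corners:
- **Crop 1 (×6):** stone (320,268), (650,287), (645,336), (318,322); white lid centre (167,176).
- **Crop 2 (×4):** rack tops, block (667,40), (790,58), (777,183), (655,167), and wax (472,223), (617,255), (604,320), (459,287).

```bash
cat > h.py <<'E'
import numpy as np
from workcell import bot
def ray(cal,uv,z):
    f=240/np.tan(np.radians(cal["fov_y"])/2); R,t=np.array(cal["R"]),np.array(cal["t"])
    o=-R.T@t; uv=np.atleast_2d(uv)
    d=np.c_[(uv[:,0]-cal["cx"])/f,(uv[:,1]-cal["cy"])/f,np.ones(len(uv))]@R
    return o+d*((z-o[2])/d[:,2])[:,None]
def top(uv,off,s,z): return ray(bot.get_calibration("top"),np.array(off)+(np.array(uv)+.5)/s-.5,z)
def quad(P):
    P=P[:,:2]; e1=(P[1]-P[0]+P[2]-P[3])/2; e2=(P[3]-P[0]+P[2]-P[1])/2
    return P.mean(0).round(4),"|e1|,ang",np.linalg.norm(e1).round(4),np.degrees(np.arctan2(e1[1],e1[0])).round(1),"|e2|,ang",np.linalg.norm(e2).round(4),np.degrees(np.arctan2(e2[1],e2[0])).round(1)
def pose():
    from scipy.spatial.transform import Rotation as Ro
    s=bot.read_state(); M=Ro.from_rotvec(s["tcp_rot"]).as_matrix(); return s,M
E
python3 - <<'E'
from h import *
print("stone",quad(top([(320,268),(650,287),(645,336),(318,322)],(160,260),6,.088)))
print("tin",top([(167,176)],(160,260),6,.074), np.diff(top([(84,176),(250,176)],(160,260),6,.074),axis=0))
b=(270,180); c=(270,230)
print("rack",quad(top([(68,90),(290,38),(335,212),(110,266)],b,4,.071)))
print("block",quad(top([(667,40),(790,58),(777,183),(655,167)],c,4,.072)))
print("wax",quad(top([(472,223),(617,255),(604,320),(459,287)],c,4,.072)))
full=lambda uv,z: ray(bot.get_calibration("top"),uv,z)
print("red",full((421,187),.08),"tape",full((199,218),.069))
s,M=pose(); print(M.round(3))
E
```

```text
stone (array([0.4245, 0.1547]), '|e1|,ang', np.float64(0.1037), np.float64(-98.6), '|e2|,ang', np.float64(0.0162), np.float64(172.0))
tin [[0.4770466  0.25457014 0.074     ]] [[-0.00532898 -0.05306872  0.        ]]
rack (array([ 0.5943, -0.0139]), '|e1|,ang', np.float64(0.1142), np.float64(-82.0), '|e2|,ang', np.float64(0.0923), np.float64(-172.2))
block (array([ 0.4878, -0.2591]), '|e1|,ang', np.float64(0.0601), np.float64(-103.8), '|e2|,ang', np.float64(0.0633), np.float64(166.1))
wax (array([ 0.4192, -0.1593]), '|e1|,ang', np.float64(0.0711), np.float64(-108.5), '|e2|,ang', np.float64(0.032), np.float64(161.3))
red [[ 0.63386226 -0.22021778  0.08      ]] tape [[0.61741988 0.22509914 0.069     ]]
[[-0.975  0.224 -0.001]
 [ 0.224  0.975 -0.002]
 [ 0.    -0.002 -1.   ]]
```

Measured sizes match the given ones to about 2 mm, apart from the rack width, which I took across the divider tops. Next is a small planner that gives the deltas in tool axes.

```bash
cat >> h.py <<'E'
RK=np.array([.5943,-.0139]); RY=7.8
def rk(x,y):
    c,s=np.cos(np.radians(RY)),np.sin(np.radians(RY)); return RK+np.array([c*x-s*y,s*x+c*y])
def plan(x,y,z,yaw,n,start=None):
    """rows to take tool to x,y,z with tool-y axis at yaw (mod 180) in n rows; start=(x,y,z,yaw)"""
    s,M=pose(); p=s["tool_pos"]; a=np.degrees(np.arctan2(M[1,1],M[0,1]))
    if start is not None: p,a=np.array(start[:3]),start[3]
    q6=np.degrees(s["q"][5]); 
    d=(yaw-a+90)%180-90
    print("tool",np.round(p,4),"yaw",round(a,1),"q",s["q"].round(2),"turn",round(d,1))
    for k in range(n):
        t=np.radians(a+d*k/n); Y=np.array([np.cos(t),np.sin(t),0]); Z=np.array([0,0,-1.]); X=np.cross(Y,Z)
        v=(np.array([x,y,z])-p)/n; print((v@np.c_[X,Y,Z]).round(3).tolist(),"spin",round(-d/n/5,2))
E
python3 - <<'E'
from h import *
print(ray(bot.get_calibration("top"),[(490,250),(140,280),(330,345)],.1).round(3))
plan(.4245,.1547,.20,-8.6,15)
E
```

```text
[[ 0.49  -0.33   0.1  ]
 [ 0.499  0.337  0.1  ]
 [ 0.342 -0.007  0.1  ]]
tool [0.1509 0.6572 0.23  ] yaw 77.1 q [ 1.31  0.26  1.61 -0.    1.27 -0.04] turn -85.7
[-0.025, -0.029, 0.002] spin 1.14
[-0.028, -0.026, 0.002] spin 1.14
[-0.03, -0.023, 0.002] spin 1.14
[-0.033, -0.02, 0.002] spin 1.14
[-0.034, -0.017, 0.002] spin 1.14
[-0.036, -0.013, 0.002] spin 1.14
[-0.037, -0.009, 0.002] spin 1.14
[-0.038, -0.006, 0.002] spin 1.14
[-0.038, -0.002, 0.002] spin 1.14
[-0.038, 0.002, 0.002] spin 1.14
[-0.038, 0.006, 0.002] spin 1.14
[-0.037, 0.009, 0.002] spin 1.14
[-0.036, 0.013, 0.002] spin 1.14
[-0.034, 0.017, 0.002] spin 1.14
[-0.033, 0.02, 0.002] spin 1.14
```

play_rows(series=[{"translation": [-0.025,-0.029,0],"spin": 1},{"translation": [-0.028,-0.026,0],"spin": 1},{"translation": [-0.03,-0.023,0],"spin": 1},{"translation": [-0.033,-0.02,0],"spin": 1},{"translation": [-0.034,-0.017,0],"spin": 1}], jaw=1, force=60)

```text
time: 0.6
tool_pos: [0.2457, 0.4902, 0.2307]
tcp_rot: [-1.026, -2.969, 0.002]
wrist_force: [0.4, -0.4, 0.0]
width: 1.0
```

play_rows(series=[{"translation": [-0.036,-0.016,0],"spin": 1},{"translation": [-0.037,-0.012,0],"spin": 1},{"translation": [-0.037,-0.009,0],"spin": 1},{"translation": [-0.038,-0.005,0],"spin": 1},{"translation": [-0.038,-0.002,0],"spin": 1}])

```text
time: 1.1
tool_pos: [0.3385, 0.3214, 0.2309]
tcp_rot: [-1.644, -2.677, 0.001]
wrist_force: [0.6, -0.7, -0.2]
width: 1.0
```

Run:
```python
from h import *
plan(.4245,.1547,.15,-8.6,10)
```

```text
tool [0.3385 0.3214 0.2309] yaw 26.9 q [ 0.71 -0.14  2.03 -0.    1.25  0.24] turn -35.5
[-0.019, 0.0, 0.008] spin 0.71
[-0.019, 0.001, 0.008] spin 0.71
[-0.019, 0.002, 0.008] spin 0.71
[-0.018, 0.004, 0.008] spin 0.71
[-0.018, 0.005, 0.008] spin 0.71
[-0.018, 0.006, 0.008] spin 0.71
[-0.017, 0.007, 0.008] spin 0.71
[-0.017, 0.008, 0.008] spin 0.71
[-0.016, 0.009, 0.008] spin 0.71
[-0.016, 0.01, 0.008] spin 0.71
```

play_rows(series=[{"translation": [-0.019,0,0.008],"spin": 0.71},{"translation": [-0.019,0.001,0.008],"spin": 0.71},{"translation": [-0.019,0.002,0.008],"spin": 0.71},{"translation": [-0.018,0.004,0.008],"spin": 0.71},{"translation": [-0.018,0.005,0.008],"spin": 0.71}])

```text
time: 1.6
tool_pos: [0.3816, 0.2384, 0.1906]
tcp_rot: [-2.037, -2.392, 0.001]
wrist_force: [0.3, 0.6, -0.1]
width: 0.998
```

play_rows(series=[{"translation": [-0.018,0.006,0.008],"spin": 0.71},{"translation": [-0.017,0.007,0.008],"spin": 0.71},{"translation": [-0.017,0.008,0.008],"spin": 0.71},{"translation": [-0.016,0.009,0.008],"spin": 0.71},{"translation": [-0.016,0.01,0.008],"spin": 0.71}])

```text
time: 2.1
tool_pos: [0.4249, 0.1559, 0.1506]
tcp_rot: [-2.381, -2.049, 0.001]
wrist_force: [0.6, -0.9, 0.2]
width: 1.004
```

Run:
```python
from h import *
import cv2
plan(.4245,.1547,.068,-8.6,5)
c=bot.get_calibration("wrist");cv2.imwrite("pics/w1.png",bot.read_camera("wrist"))
f=240/np.tan(np.radians(c["fov_y"])/2)
p=c["R"]@np.array([.4245,.1547,.088])+c["t"]; print(p[:2]/p[2]*f+[c["cx"],c["cy"]])
```

```text
tool [0.4249 0.1559 0.1506] yaw -8.6 q [ 0.3  -0.1   2.15  0.    1.09  0.45] turn -0.0
[-0.0, -0.0, 0.017] spin 0.0
[-0.0, -0.0, 0.017] spin 0.0
[-0.0, -0.0, 0.017] spin 0.0
[-0.0, -0.0, 0.017] spin 0.0
[-0.0, -0.0, 0.017] spin 0.0
[314.78360541 260.71464567]
```

View pics/w1.png

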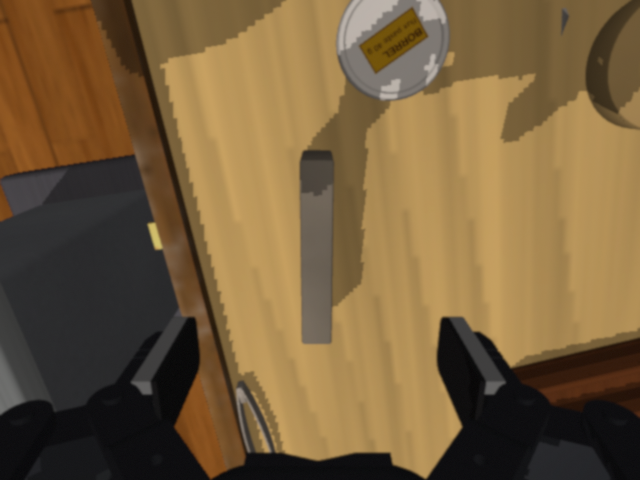

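The wrist view shows the stone along column 317, rows 160–343, between the open fingers. The drawer front wall is to the left at about column 190. I'll narrow the jaws before going down so they stay clear of the wall.

Run:
```python
from h import *
c=bot.get_calibration("wrist")
print(ray(c,[(317,160),(317,343)],.088).round(4), (-c["R"].T@c["t"]).round(3))
print(ray(bot.get_calibration("top"),[(240,352),(240,345)],.05).round(3))
print(ray(c,[(190,250)],.05).round(3),ray(c,[(190,250)],.1).round(3))
```

```text
[[0.4338 0.2049 0.088 ]
 [0.4182 0.1031 0.088 ]] [0.439 0.236 0.292]
[[0.348 0.166 0.05 ]
 [0.362 0.165 0.05 ]]
[[0.347 0.156 0.05 ]] [[0.366 0.173 0.1  ]]
```

play_rows(series=[{"translation": [0,-0.002,0.01],"spin": 0},{"translation": [0,0,0.017],"spin": 0},{"translation": [0,0,0.02],"spin": 0},{"translation": [0,0,0.02],"spin": 0},{"translation": [0,0,0.015],"spin": 0}], jaw=0.1)

```text
time: 2.65
tool_pos: [0.4216, 0.1575, 0.0676]
tcp_rot: [-2.376, -2.053, 0.002]
wrist_force: [-0.5, 0.4, -0.4]
width: 0.549
```

play_rows(series=[{"translation": [0,0,0],"spin": 0},{"translation": [0,0,0],"spin": 0},{"translation": [0,0,0],"spin": 0},{"translation": [0,0,0],"spin": 0},{"translation": [0,0,0],"spin": 0}], jaw=-1)

```text
time: 3.15
tool_pos: [0.4233, 0.1572, 0.0698]
tcp_rot: [2.378, 2.052, 0.001]
wrist_force: [0.2, -0.5, -1.7]
width: 0.181
```

play_rows(series=[{"translation": [0,0,0],"spin": 0},{"translation": [0,0,0],"spin": 0},{"translation": [0,0,-0.01],"spin": 0},{"translation": [0,0,-0.02],"spin": 0},{"translation": [0,0,-0.02],"spin": 0}])

```text
time: 3.65
tool_pos: [0.4227, 0.1568, 0.12]
tcp_rot: [-2.379, -2.052, 0.001]
wrist_force: [0.3, 0.5, -1.9]
width: 0.183
```

Run:
```python
from h import *
plan(*RK,.13,RY-90,15)
```

```text
tool [0.4227 0.1568 0.12  ] yaw -8.4 q [ 0.3  -0.06  2.18  0.    1.03  0.45] turn -73.8
[-0.01, 0.013, -0.001] spin 0.98
[-0.008, 0.014, -0.001] spin 0.98
[-0.007, 0.014, -0.001] spin 0.98
[-0.006, 0.015, -0.001] spin 0.98
[-0.005, 0.015, -0.001] spin 0.98
[-0.003, 0.016, -0.001] spin 0.98
[-0.002, 0.016, -0.001] spin 0.98
[-0.001, 0.016, -0.001] spin 0.98
[0.001, 0.016, -0.001] spin 0.98
[0.002, 0.016, -0.001] spin 0.98
[0.004, 0.016, -0.001] spin 0.98
[0.005, 0.015, -0.001] spin 0.98
[0.006, 0.015, -0.001] spin 0.98
[0.007, 0.014, -0.001] spin 0.98
[0.009, 0.014, -0.001] spin 0.98
```

Stone held: width 0.18, about 15 mm. Next I carry it to over the rack.

play_rows(series=[{"translation": [-0.01,0.013,-0.002],"spin": 0.98},{"translation": [-0.008,0.014,-0.002],"spin": 0.98},{"translation": [-0.007,0.014,-0.002],"spin": 0.98},{"translation": [-0.006,0.015,-0.002],"spin": 0.98},{"translation": [-0.005,0.015,-0.002],"spin": 0.98}])

```text
time: 4.15
tool_pos: [0.4803, 0.0998, 0.1302]
tcp_rot: [2.763, 1.495, 0.001]
wrist_force: [-0.3, -0.4, -1.8]
width: 0.18
```

play_rows(series=[{"translation": [-0.003,0.016,0],"spin": 0.98},{"translation": [-0.002,0.016,0],"spin": 0.98},{"translation": [-0.001,0.016,0],"spin": 0.98},{"translation": [0.001,0.016,0],"spin": 0.98},{"translation": [0.002,0.016,0],"spin": 0.98}])

```text
time: 4.65
tool_pos: [0.5374, 0.0429, 0.13]
tcp_rot: [3.017, 0.875, 0.001]
wrist_force: [0.4, 1.2, -1.8]
width: 0.185
```

play_rows(series=[{"translation": [0.004,0.016,0],"spin": 0.98},{"translation": [0.005,0.015,0],"spin": 0.98},{"translation": [0.006,0.015,0],"spin": 0.98},{"translation": [0.007,0.014,0],"spin": 0.98},{"translation": [0.009,0.014,0],"spin": 0.98}])

```text
time: 5.15
tool_pos: [0.5948, -0.0137, 0.1299]
tcp_rot: [-3.134, -0.215, -0.0]
wrist_force: [0.1, -0.1, -1.1]
width: 0.182
```

play_rows(series=[{"translation": [0,0,0],"spin": 0}])

```text
time: 5.25
tool_pos: [0.596, -0.0146, 0.1302]
tcp_rot: [3.133, 0.217, 0.003]
wrist_force: [-0.7, 0.2, -1.3]
width: 0.184
```

Run:
```python
from h import *
import cv2
plan(*RK,.08,RY-90,5)
cv2.imwrite("pics/w2.png",bot.read_camera("wrist"))
c=bot.get_calibration("wrist"); f=240/np.tan(np.radians(c["fov_y"])/2)
for x,y,z in [(-.047,0,.055),(.047,0,.055),(-.047,18,.071),(-.047,-18,.071),(.047,18,.071),(.047,-18,.071)]:
    y=y/1000 if abs(y)>1 else y
    p=c["R"]@np.array([*rk(x,y),z])+c["t"]; print(x,y,(p[:2]/p[2]*f+[c["cx"],c["cy"]]).round())
```

```text
tool [ 0.596  -0.0146  0.1302] yaw -82.1 q [-0.07  0.2   1.88 -0.    1.06  1.37] turn -0.1
[-0.0, -0.0, 0.01] spin 0.01
[-0.0, -0.0, 0.01] spin 0.01
[-0.0, -0.0, 0.01] spin 0.01
[-0.0, -0.0, 0.01] spin 0.01
[-0.0, -0.0, 0.01] spin 0.01
-0.047 0 [317. 327.]
0.047 0 [318. 169.]
-0.047 0.018 [285. 342.]
-0.047 -0.018 [349. 343.]
0.047 0.018 [281. 175.]
0.047 -0.018 [355. 175.]
```

View pics/w2.png

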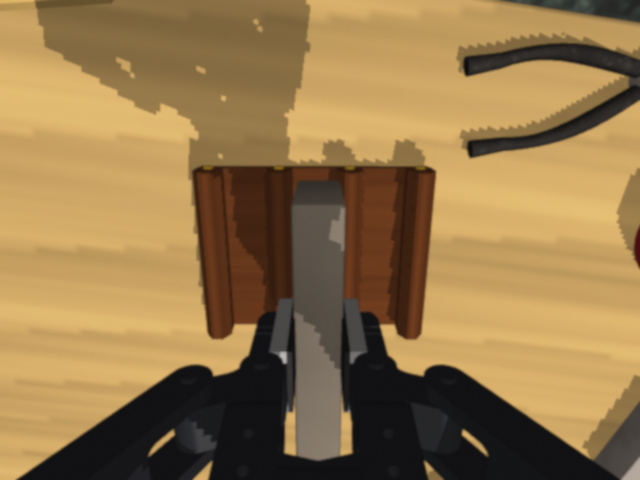

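The wrist view shows the dividers beside the middle slot at columns 279 and 351 (predicted 281 and 355). The far end is at row 168 and the near end at row 333, so the rack is about 4 mm farther away and 1 mm to the left of my estimate. I'll correct for that and insert.

play_rows(series=[{"translation": [0.005,-0.001,0.01],"spin": 0},{"translation": [0,0,0.012],"spin": 0},{"translation": [0,0,0.012],"spin": 0},{"translation": [0,0,0.01],"spin": 0},{"translation": [0,0,0.007],"spin": 0}])

```text
time: 5.8
tool_pos: [0.5978, -0.0112, 0.0762]
tcp_rot: [-3.133, -0.222, 0.004]
wrist_force: [-0.7, -0.1, -2.3]
width: 0.181
```

play_rows(series=[{"translation": [0,0,0.002],"spin": 0},{"translation": [0,0,0.001],"spin": 0},{"translation": [0,0,0],"spin": 0}])

```text
time: 6.1
tool_pos: [0.5995, -0.0115, 0.0756]
tcp_rot: [3.134, 0.221, 0.001]
wrist_force: [0.1, -0.8, -1.6]
width: 0.181
```

play_rows(series=[{"translation": [0,0,0.001],"spin": 0},{"translation": [0,0,0.001],"spin": 0},{"translation": [0,0,0],"spin": 0}])

```text
time: 6.4
tool_pos: [0.5998, -0.0116, 0.0744]
tcp_rot: [3.134, 0.221, 0.002]
wrist_force: [-1.5, 1.3, 3.6]
width: 0.18
```

Stone is on the floor, with the force turning positive. I release, rise, then plan for the block.

play_rows(series=[{"translation": [0,0,0],"spin": 0},{"translation": [0,0,0],"spin": 0},{"translation": [0,0,0],"spin": 0},{"translation": [0,0,-0.02],"spin": 0},{"translation": [0,0,-0.03],"spin": 0}], jaw=-0.2)

```text
time: 6.9
tool_pos: [0.5968, -0.0114, 0.1211]
tcp_rot: [-3.133, -0.221, 0.009]
wrist_force: [0.7, -0.2, -0.7]
width: 0.397
```

play_rows(series=[{"translation": [0,0,-0.03],"spin": 0},{"translation": [0,0,-0.01],"spin": 0}], jaw=1)

```text
time: 7.1
tool_pos: [0.6015, -0.0116, 0.167]
tcp_rot: [3.133, 0.221, 0.01]
wrist_force: [-0.1, 0.3, -0.5]
width: 0.729
```

Run:
```python
from h import *
plan(.4878,-.2591,.15,76.2,10)
plan(.4878,-.2591,.15,-13.8,15)
```

```text
tool [ 0.6015 -0.0116  0.167 ] yaw -81.9 q [-0.06  0.17  1.84  0.    1.13  1.37] turn -21.9
[-0.015, 0.023, 0.002] spin 0.44
[-0.014, 0.023, 0.002] spin 0.44
[-0.013, 0.024, 0.002] spin 0.44
[-0.012, 0.024, 0.002] spin 0.44
[-0.011, 0.025, 0.002] spin 0.44
[-0.01, 0.025, 0.002] spin 0.44
[-0.009, 0.026, 0.002] spin 0.44
[-0.008, 0.026, 0.002] spin 0.44
[-0.007, 0.026, 0.002] spin 0.44
[-0.006, 0.027, 0.002] spin 0.44
tool [ 0.6015 -0.0116  0.167 ] yaw -81.9 q [-0.06  0.17  1.84  0.    1.13  1.37] turn 68.1
[-0.01, 0.015, 0.001] spin -0.91
[-0.011, 0.014, 0.001] spin -0.91
[-0.012, 0.014, 0.001] spin -0.91
[-0.013, 0.013, 0.001] spin -0.91
[-0.014, 0.011, 0.001] spin -0.91
[-0.015, 0.01, 0.001] spin -0.91
[-0.016, 0.009, 0.001] spin -0.91
[-0.016, 0.008, 0.001] spin -0.91
[-0.017, 0.006, 0.001] spin -0.91
[-0.017, 0.005, 0.001] spin -0.91
[-0.018, 0.004, 0.001] spin -0.91
[-0.018, 0.002, 0.001] spin -0.91
[-0.018, 0.001, 0.001] spin -0.91
[-0.018, -0.001, 0.001] spin -0.91
[-0.018, -0.002, 0.001] spin -0.91
```

play_rows(series=[{"translation": [-0.01,0.015,0.001],"spin": -0.91},{"translation": [-0.011,0.014,0.001],"spin": -0.91},{"translation": [-0.012,0.014,0.001],"spin": -0.91},{"translation": [-0.013,0.013,0.001],"spin": -0.91},{"translation": [-0.014,0.011,0.001],"spin": -0.91}])

```text
time: 7.6
tool_pos: [0.5605, -0.0942, 0.1571]
tcp_rot: [-3.027, -0.84, 0.002]
wrist_force: [0.2, -0.1, -0.1]
width: 0.999
```

play_rows(series=[{"translation": [-0.015,0.01,0.001],"spin": -0.91},{"translation": [-0.016,0.009,0.001],"spin": -0.91},{"translation": [-0.016,0.008,0.001],"spin": -0.91},{"translation": [-0.017,0.006,0.001],"spin": -0.91},{"translation": [-0.017,0.005,0.001],"spin": -0.91}])

```text
time: 8.1
tool_pos: [0.5224, -0.1757, 0.1521]
tcp_rot: [-2.801, -1.42, 0.002]
wrist_force: [-0.3, 0.6, -0.2]
width: 1.0
```

play_rows(series=[{"translation": [-0.018,0.004,0.001],"spin": -0.91},{"translation": [-0.018,0.002,0.001],"spin": -0.91},{"translation": [-0.018,0.001,0.001],"spin": -0.91},{"translation": [-0.018,-0.001,0.001],"spin": -0.91},{"translation": [-0.018,-0.002,0.001],"spin": -0.91}])

```text
time: 8.6
tool_pos: [0.4844, -0.2579, 0.1471]
tcp_rot: [-2.466, -1.944, 0.001]
wrist_force: [0.5, -0.1, -0.3]
width: 1.0
```

play_rows(series=[{"translation": [0,0,0],"spin": 0}])

```text
time: 8.7
tool_pos: [0.4839, -0.2588, 0.1471]
tcp_rot: [-2.471, -1.938, 0.002]
wrist_force: [-0.3, -0.4, 0.9]
width: 0.999
```

```bash
cat >> h.py <<'E'
def look(name,z,pts):
    import cv2
    c=bot.get_calibration("wrist"); cv2.imwrite(name,bot.read_camera("wrist")); f=240/np.tan(np.radians(c["fov_y"])/2)
    np.savez("last.npz",**c)
    for x,y in pts:
        p=c["R"]@np.array([x,y,z])+c["t"]; print((p[:2]/p[2]*f+[c["cx"],c["cy"]]).round())
E
python3 - <<'E'
from h import *
plan(.4878,-.2591,.055,-13.8,5)
look("pics/w3.png",.072,[(.4878,-.2591)])
E
```

```text
tool [ 0.4839 -0.2588  0.1471] yaw -13.8 q [-0.54  0.1   1.96 -0.    1.08 -0.3 ] turn -0.0
[0.0, 0.001, 0.018] spin 0.0
[0.0, 0.001, 0.018] spin 0.0
[0.0, 0.001, 0.018] spin 0.0
[0.0, 0.001, 0.018] spin 0.0
[0.0, 0.001, 0.018] spin 0.0
[322. 249.]
```

View pics/w3.png

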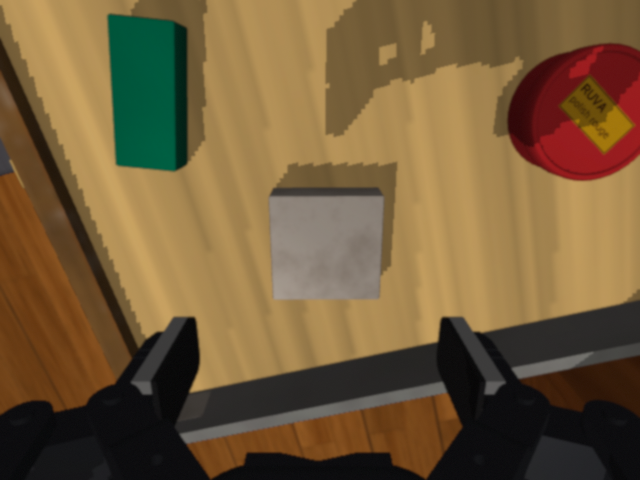

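Block top spans columns 270–382 and rows 195–298, square to the tool, about 5 mm along +y of the tool.

play_rows(series=[{"translation": [0.001,0.005,0.015],"spin": 0},{"translation": [0,0,0.02],"spin": 0},{"translation": [0,0,0.02],"spin": 0},{"translation": [0,0,0.02],"spin": 0},{"translation": [0,0,0.019],"spin": 0}])

```text
time: 9.25
tool_pos: [0.4904, -0.2564, 0.0521]
tcp_rot: [-2.469, -1.94, 0.0]
wrist_force: [-0.8, 0.1, 0.0]
width: 1.0
```

play_rows(series=[{"translation": [0,0,0],"spin": 0},{"translation": [0,0,0],"spin": 0},{"translation": [0,0,0],"spin": 0},{"translation": [0,0,0],"spin": 0},{"translation": [0,0,0],"spin": 0}], jaw=-1, force=80)

```text
time: 9.75
tool_pos: [0.4901, -0.2575, 0.0541]
tcp_rot: [-2.47, -1.941, 0.0]
wrist_force: [0.4, -0.2, -6.0]
width: 0.703
```

play_rows(series=[{"translation": [0,0,-0.01],"spin": 0},{"translation": [0,0,-0.02],"spin": 0},{"translation": [0,0,-0.02],"spin": 0},{"translation": [0,0,-0.02],"spin": 0},{"translation": [0,0,0],"spin": 0}])

```text
time: 10.25
tool_pos: [0.493, -0.2594, 0.1285]
tcp_rot: [2.465, 1.936, 0.005]
wrist_force: [0.6, -0.9, -5.9]
width: 0.702
```

```bash
sed -i 's/^RK=.*/RK=np.array([.597,-.013]); RY=7.8/' h.py
python3 - <<'E'
from h import *
plan(*rk(-.1,0),.125,RY-90,15)
E
```

```text
tool [ 0.493  -0.2594  0.1285] yaw -13.7 q [-0.53  0.12  1.97  0.    1.04 -0.29] turn -68.5
[0.015, -0.003, 0.0] spin 0.91
[0.015, -0.005, 0.0] spin 0.91
[0.014, -0.006, 0.0] spin 0.91
[0.014, -0.007, 0.0] spin 0.91
[0.013, -0.008, 0.0] spin 0.91
[0.013, -0.009, 0.0] spin 0.91
[0.012, -0.01, 0.0] spin 0.91
[0.011, -0.011, 0.0] spin 0.91
[0.01, -0.012, 0.0] spin 0.91
[0.009, -0.012, 0.0] spin 0.91
[0.008, -0.013, 0.0] spin 0.91
[0.007, -0.014, 0.0] spin 0.91
[0.006, -0.014, 0.0] spin 0.91
[0.005, -0.015, 0.0] spin 0.91
[0.004, -0.015, 0.0] spin 0.91
```

play_rows(series=[{"translation": [0.015,-0.003,0],"spin": 0.91},{"translation": [0.015,-0.005,0],"spin": 0.91},{"translation": [0.014,-0.006,0],"spin": 0.91},{"translation": [0.014,-0.007,0],"spin": 0.91},{"translation": [0.013,-0.008,0],"spin": 0.91}])

```text
time: 10.75
tool_pos: [0.4904, -0.1797, 0.1233]
tcp_rot: [-2.806, -1.41, 0.001]
wrist_force: [0.2, 0.8, -6.3]
width: 0.7
```

play_rows(series=[{"translation": [0.013,-0.009,0],"spin": 0.91},{"translation": [0.012,-0.01,0],"spin": 0.91},{"translation": [0.011,-0.011,0],"spin": 0.91},{"translation": [0.01,-0.012,0],"spin": 0.91},{"translation": [0.009,-0.012,0],"spin": 0.91}])

```text
time: 11.25
tool_pos: [0.4916, -0.1022, 0.1234]
tcp_rot: [-3.029, -0.829, 0.002]
wrist_force: [0.8, 0.3, -5.6]
width: 0.701
```

play_rows(series=[{"translation": [0.008,-0.013,0],"spin": 0.91},{"translation": [0.007,-0.014,0],"spin": 0.91},{"translation": [0.006,-0.014,0],"spin": 0.91},{"translation": [0.005,-0.015,0],"spin": 0.91},{"translation": [0.004,-0.015,0],"spin": 0.91}])

```text
time: 11.75
tool_pos: [0.4933, -0.0248, 0.1234]
tcp_rot: [-3.134, -0.215, 0.002]
wrist_force: [-0.0, 0.1, -6.1]
width: 0.7
```

play_rows(series=[{"translation": [0,0,0],"spin": 0}])

```text
time: 11.85
tool_pos: [0.4933, -0.024, 0.1234]
tcp_rot: [-3.133, -0.222, 0.002]
wrist_force: [0.8, 0.1, -6.7]
width: 0.703
```

Run:
```python
from h import *
plan(*rk(-.1,0),.056,RY-90,4)
look("pics/w4.png",.071,[rk(-.047,.018),rk(-.047,-.018)])
```

```text
tool [ 0.4933 -0.024   0.1234] yaw -81.9 q [-0.1   0.02  2.09  0.    1.03  1.33] turn -0.3
[0.001, 0.001, 0.017] spin 0.01
[0.001, 0.001, 0.017] spin 0.01
[0.001, 0.001, 0.017] spin 0.01
[0.001, 0.001, 0.017] spin 0.01
[286. 154.]
[364. 154.]
```

View pics/w4.png

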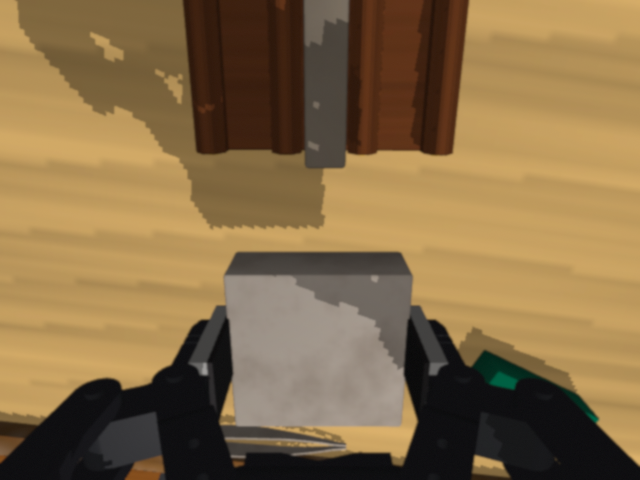

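The stone is seated in the middle slot. The near divider ends are at (289,152) and (362,152), matching the prediction. The block hangs square, so I lower it.

play_rows(series=[{"translation": [0.003,0.003,0.015],"spin": 0},{"translation": [0,0,0.02],"spin": 0},{"translation": [0,0,0.02],"spin": 0},{"translation": [0,0,0.01],"spin": 0},{"translation": [0,0,0.003],"spin": 0}])

```text
time: 12.4
tool_pos: [0.496, -0.0284, 0.0546]
tcp_rot: [-3.133, -0.221, 0.005]
wrist_force: [-0.8, 0.2, -6.4]
width: 0.698
```

play_rows(series=[{"translation": [0,0,0.001],"spin": 0},{"translation": [0,0,0.001],"spin": 0},{"translation": [0,0,0],"spin": 0}])

```text
time: 12.7
tool_pos: [0.4984, -0.0282, 0.0552]
tcp_rot: [3.133, 0.221, 0.003]
wrist_force: [0.1, -0.6, -6.7]
width: 0.7
```

play_rows(series=[{"translation": [0,0,0.001],"spin": 0},{"translation": [0,0,0.001],"spin": 0},{"translation": [0,0,0],"spin": 0}])

```text
time: 13.0
tool_pos: [0.4982, -0.0281, 0.0535]
tcp_rot: [3.134, 0.221, 0.002]
wrist_force: [-1.8, 0.1, 3.4]
width: 0.703
```

play_rows(series=[{"translation": [0,0,0],"spin": 0},{"translation": [0,0,0],"spin": 0},{"translation": [0,0,0],"spin": 0},{"translation": [0,0,0],"spin": 0},{"translation": [0,0,-0.03],"spin": 0}], jaw=1)

```text
time: 13.5
tool_pos: [0.4937, -0.0277, 0.0788]
tcp_rot: [-3.132, -0.221, 0.013]
wrist_force: [-0.6, -0.6, -0.1]
width: 1.001
```

play_rows(series=[{"translation": [0,0,-0.03],"spin": 0},{"translation": [0,0,-0.03],"spin": 0},{"translation": [0,0,-0.01],"spin": 0}])

```text
time: 13.8
tool_pos: [0.5, -0.0283, 0.1559]
tcp_rot: [3.133, 0.221, 0.01]
wrist_force: [0.4, -0.1, -0.3]
width: 0.998
```

Run:
```python
from h import *
plan(.477,.2546,.15,-35,10)
```

```text
tool [ 0.5    -0.0283  0.1559] yaw -81.9 q [-0.11 -0.01  2.06 -0.    1.09  1.32] turn 46.9
[0.002, -0.028, 0.001] spin -0.94
[0.004, -0.028, 0.001] spin -0.94
[0.006, -0.028, 0.001] spin -0.94
[0.009, -0.027, 0.001] spin -0.94
[0.011, -0.026, 0.001] spin -0.94
[0.013, -0.025, 0.001] spin -0.94
[0.015, -0.024, 0.001] spin -0.94
[0.017, -0.023, 0.001] spin -0.94
[0.019, -0.021, 0.001] spin -0.94
[0.02, -0.02, 0.001] spin -0.94
```

play_rows(series=[{"translation": [0.002,-0.028,0],"spin": -0.94},{"translation": [0.004,-0.028,0],"spin": -0.94},{"translation": [0.006,-0.028,0],"spin": -0.94},{"translation": [0.009,-0.027,0],"spin": -0.94},{"translation": [0.011,-0.026,0],"spin": -0.94}])

```text
time: 14.3
tool_pos: [0.4861, 0.1142, 0.1513]
tcp_rot: [-3.022, -0.859, 0.002]
wrist_force: [1.0, -0.6, 0.6]
width: 0.998
```

play_rows(series=[{"translation": [0.013,-0.025,0],"spin": -0.94},{"translation": [0.015,-0.024,0],"spin": -0.94},{"translation": [0.017,-0.023,0],"spin": -0.94},{"translation": [0.019,-0.021,0],"spin": -0.94},{"translation": [0.02,-0.02,0],"spin": -0.94}])

```text
time: 14.8
tool_pos: [0.4754, 0.2554, 0.1512]
tcp_rot: [2.783, 1.457, -0.002]
wrist_force: [-0.5, -0.0, -0.2]
width: 0.999
```

play_rows(series=[{"translation": [0,0,0],"spin": 0}])

```text
time: 14.9
tool_pos: [0.4754, 0.2572, 0.1514]
tcp_rot: [-2.782, -1.458, 0.0]
wrist_force: [-0.1, 0.1, 0.4]
width: 0.997
```

Run:
```python
from h import *
plan(.477,.2546,.06,-35,5)
look("pics/w5.png",.074,[(.477,.2546)])
```

```text
tool [0.4754 0.2572 0.1514] yaw -34.7 q [0.45 0.08 1.98 0.   1.09 1.05] turn -0.3
[-0.0, 0.001, 0.018] spin 0.01
[-0.0, 0.001, 0.018] spin 0.01
[-0.0, 0.001, 0.018] spin 0.01
[-0.0, 0.001, 0.018] spin 0.01
[-0.0, 0.001, 0.018] spin 0.01
[321. 252.]
```

View pics/w5.png

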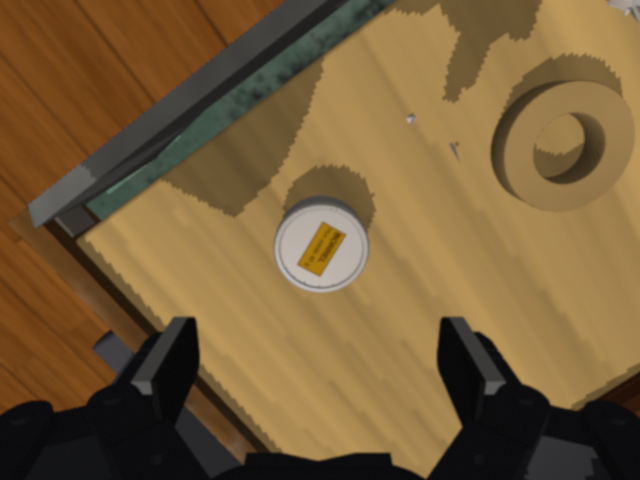

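White lid centre is at (321,248), against a predicted (321,252). I go down and grip.

play_rows(series=[{"translation": [0.001,0.003,0.015],"spin": 0},{"translation": [0,0,0.02],"spin": 0},{"translation": [0,0,0.02],"spin": 0},{"translation": [0,0,0.02],"spin": 0},{"translation": [0,0,0.019],"spin": 0}])

```text
time: 15.45
tool_pos: [0.4785, 0.2517, 0.0559]
tcp_rot: [2.787, 1.449, -0.003]
wrist_force: [-0.3, -0.4, 0.1]
width: 0.999
```

play_rows(series=[{"translation": [0,0,0],"spin": 0},{"translation": [0,0,0],"spin": 0},{"translation": [0,0,0],"spin": 0},{"translation": [0,0,0],"spin": 0},{"translation": [0,0,0],"spin": 0}], jaw=-1, force=40)

```text
time: 15.95
tool_pos: [0.4797, 0.2538, 0.0592]
tcp_rot: [2.786, 1.452, 0.003]
wrist_force: [0.3, -0.7, -0.9]
width: 0.617
```

play_rows(series=[{"translation": [0,0,-0.01],"spin": 0},{"translation": [0,0,-0.02],"spin": 0},{"translation": [0,0,-0.03],"spin": 0},{"translation": [0,0,-0.02],"spin": 0},{"translation": [0,0,0],"spin": 0}])

```text
time: 16.45
tool_pos: [0.482, 0.2551, 0.143]
tcp_rot: [2.785, 1.452, 0.013]
wrist_force: [0.8, 0.5, -1.3]
width: 0.615
```

Run:
```python
from h import *
plan(.4982,-.0281,.135,RY-90,10)
```

```text
tool [0.482  0.2551 0.143 ] yaw -34.9 q [ 0.44  0.09  1.98 -0.    1.07  1.05] turn -47.3
[-0.022, 0.018, 0.001] spin 0.95
[-0.021, 0.019, 0.001] spin 0.95
[-0.019, 0.021, 0.001] spin 0.95
[-0.017, 0.022, 0.001] spin 0.95
[-0.015, 0.024, 0.001] spin 0.95
[-0.013, 0.025, 0.001] spin 0.95
[-0.011, 0.026, 0.001] spin 0.95
[-0.009, 0.027, 0.001] spin 0.95
[-0.007, 0.028, 0.001] spin 0.95
[-0.005, 0.028, 0.001] spin 0.95
```

play_rows(series=[{"translation": [-0.022,0.018,0.001],"spin": 0.95},{"translation": [-0.021,0.019,0.001],"spin": 0.95},{"translation": [-0.019,0.021,0.001],"spin": 0.95},{"translation": [-0.017,0.022,0.001],"spin": 0.95},{"translation": [-0.015,0.024,0.001],"spin": 0.95}])

```text
time: 16.95
tool_pos: [0.4868, 0.1116, 0.1323]
tcp_rot: [-3.026, -0.843, 0.002]
wrist_force: [0.2, -0.3, -0.3]
width: 0.615
```

play_rows(series=[{"translation": [-0.013,0.025,0.001],"spin": 0.95},{"translation": [-0.011,0.026,0.001],"spin": 0.95},{"translation": [-0.009,0.027,0.001],"spin": 0.95},{"translation": [-0.007,0.028,0.001],"spin": 0.95},{"translation": [-0.005,0.028,0.001],"spin": 0.95}])

```text
time: 17.45
tool_pos: [0.4948, -0.0303, 0.1273]
tcp_rot: [-3.135, -0.202, 0.002]
wrist_force: [0.3, 0.0, -1.0]
width: 0.617
```

play_rows(series=[{"translation": [0,0,0],"spin": 0}])

```text
time: 17.55
tool_pos: [0.4949, -0.0318, 0.1273]
tcp_rot: [3.134, 0.2, -0.002]
wrist_force: [0.1, 1.3, -1.4]
width: 0.615
```

Run:
```python
from h import *
plan(.4982,-.0281,.084,RY-90,4)
look("pics/w6.png",.072,[(.4982,-.0281)])
```

```text
tool [ 0.4949 -0.0318  0.1273] yaw -82.7 q [-0.11  0.02  2.09 -0.    1.04  1.33] turn 0.5
[0.001, -0.001, 0.011] spin -0.02
[0.001, -0.001, 0.011] spin -0.02
[0.001, -0.001, 0.011] spin -0.02
[0.001, -0.001, 0.011] spin -0.02
[311. 259.]
```

View pics/w6.png

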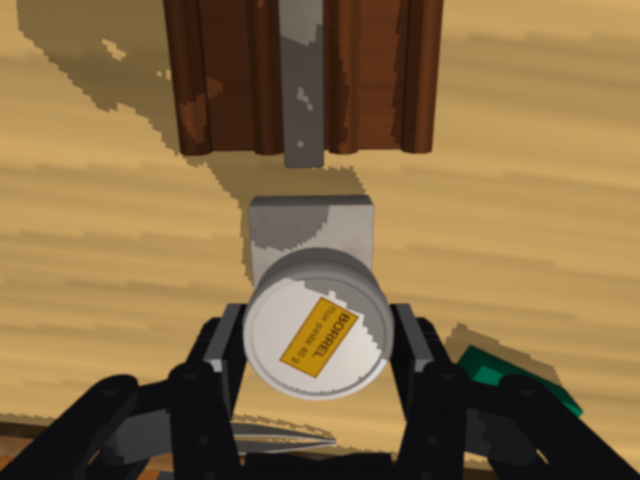

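Block centre is at column 311, as predicted. The tin hangs centred on the tool, so I lower it onto the block.

play_rows(series=[{"translation": [0.004,-0.003,0.01],"spin": 0},{"translation": [0,0,0.015],"spin": 0},{"translation": [0,0,0.01],"spin": 0},{"translation": [0,0,0.005],"spin": 0},{"translation": [0,0,0.003],"spin": 0}])

```text
time: 18.1
tool_pos: [0.4986, -0.025, 0.0842]
tcp_rot: [-3.134, -0.209, 0.002]
wrist_force: [0.0, 0.3, -0.7]
width: 0.614
```

play_rows(series=[{"translation": [0,0,0.001],"spin": 0},{"translation": [0,0,0.001],"spin": 0},{"translation": [0,0,0],"spin": 0}])

```text
time: 18.4
tool_pos: [0.4996, -0.0257, 0.0837]
tcp_rot: [3.135, 0.207, 0.001]
wrist_force: [-0.4, 1.4, -1.0]
width: 0.616
```

play_rows(series=[{"translation": [-0.001,0.002,0.001],"spin": 0},{"translation": [0,0,0.001],"spin": 0},{"translation": [0,0,0],"spin": 0}])

```text
time: 18.7
tool_pos: [0.4984, -0.028, 0.0813]
tcp_rot: [3.135, 0.207, -0.0]
wrist_force: [-0.5, 0.8, -1.0]
width: 0.61
```

play_rows(series=[{"translation": [0,0,0.001],"spin": 0},{"translation": [0,0,0],"spin": 0}])

```text
time: 18.9
tool_pos: [0.4986, -0.0279, 0.0804]
tcp_rot: [3.135, 0.207, 0.001]
wrist_force: [-0.9, -0.2, -0.1]
width: 0.614
```

play_rows(series=[{"translation": [0,0,0.001],"spin": 0},{"translation": [0,0,0],"spin": 0},{"translation": [0,0,0],"spin": 0}])

```text
time: 19.2
tool_pos: [0.4987, -0.028, 0.0803]
tcp_rot: [3.135, 0.207, 0.0]
wrist_force: [-3.3, -0.5, 6.7]
width: 0.617
```

play_rows(series=[{"translation": [0,0,0],"spin": 0},{"translation": [0,0,0],"spin": 0},{"translation": [0,0,0],"spin": 0},{"translation": [0,0,-0.02],"spin": 0},{"translation": [0,0,-0.03],"spin": 0}], jaw=0.9)

```text
time: 19.7
tool_pos: [0.4962, -0.0276, 0.1273]
tcp_rot: [-3.134, -0.207, 0.009]
wrist_force: [0.6, -0.4, 0.3]
width: 0.951
```

play_rows(series=[{"translation": [0,0,-0.03],"spin": 0},{"translation": [0,0,0],"spin": 0}], jaw=0.1)

```text
time: 19.9
tool_pos: [0.502, -0.0282, 0.164]
tcp_rot: [3.133, 0.207, 0.014]
wrist_force: [0.9, -0.1, 1.3]
width: 0.634
```

Run:
```python
from h import *
plan(.4192,-.1593,.15,-18.6,13)
```

```text
tool [ 0.502  -0.0282  0.164 ] yaw -82.4 q [-0.11 -0.02  2.05  0.    1.1   1.33] turn 63.8
[-0.008, 0.009, 0.001] spin -0.98
[-0.008, 0.008, 0.001] spin -0.98
[-0.009, 0.008, 0.001] spin -0.98
[-0.01, 0.007, 0.001] spin -0.98
[-0.01, 0.006, 0.001] spin -0.98
[-0.011, 0.005, 0.001] spin -0.98
[-0.011, 0.004, 0.001] spin -0.98
[-0.011, 0.003, 0.001] spin -0.98
[-0.012, 0.002, 0.001] spin -0.98
[-0.012, 0.001, 0.001] spin -0.98
[-0.012, 0.0, 0.001] spin -0.98
[-0.012, -0.001, 0.001] spin -0.98
[-0.012, -0.002, 0.001] spin -0.98
```

play_rows(series=[{"translation": [-0.008,0.009,0],"spin": -0.98},{"translation": [-0.008,0.008,0],"spin": -0.98},{"translation": [-0.009,0.008,0],"spin": -0.98},{"translation": [-0.01,0.007,0],"spin": -0.98},{"translation": [-0.01,0.006,0],"spin": -0.98}])

```text
time: 20.4
tool_pos: [0.4658, -0.0781, 0.1583]
tcp_rot: [-3.017, -0.873, 0.002]
wrist_force: [0.4, -0.2, -1.0]
width: 0.551
```

play_rows(series=[{"translation": [-0.011,0.005,0],"spin": -0.98},{"translation": [-0.011,0.004,0],"spin": -0.98},{"translation": [-0.011,0.003,0],"spin": -0.98},{"translation": [-0.012,0.002,0],"spin": -0.98},{"translation": [-0.012,0.001,0],"spin": -0.98}])

```text
time: 20.9
tool_pos: [0.4332, -0.1277, 0.1583]
tcp_rot: [-2.763, -1.493, 0.001]
wrist_force: [0.1, -0.1, 1.0]
width: 0.551
```

play_rows(series=[{"translation": [-0.012,0,0],"spin": -0.98},{"translation": [-0.012,-0.001,0],"spin": -0.98},{"translation": [-0.012,-0.002,0],"spin": -0.98},{"translation": [0,0,0],"spin": 0}])

```text
time: 21.3
tool_pos: [0.4131, -0.1583, 0.1584]
tcp_rot: [-2.554, -1.828, 0.002]
wrist_force: [-0.4, 0.4, -0.1]
width: 0.55
```

Run:
```python
from h import *
plan(.4192,-.1593,.055,-18.6,5)
look("pics/w7.png",.072,[(.4192,-.1593)])
```

```text
tool [ 0.4131 -0.1583  0.1584] yaw -18.8 q [-0.42 -0.13  2.16 -0.    1.11 -0.09] turn 0.2
[0.0, 0.001, 0.021] spin -0.01
[0.0, 0.001, 0.021] spin -0.01
[0.0, 0.001, 0.021] spin -0.01
[0.0, 0.001, 0.021] spin -0.01
[0.0, 0.001, 0.021] spin -0.01
[326. 242.]
```

View pics/w7.png

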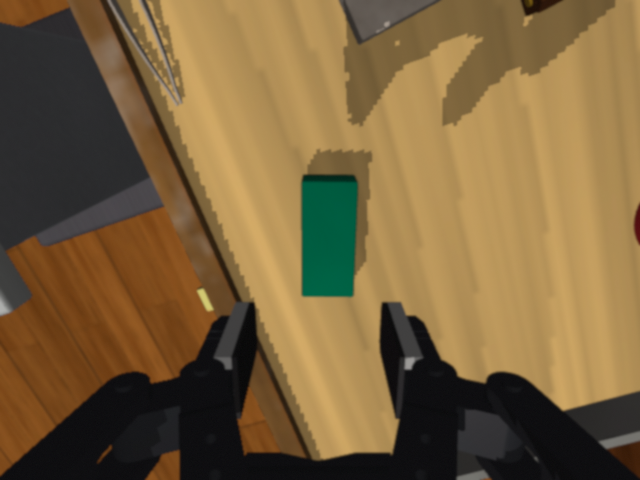

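Wax top is centred at (329,239), square to the tool. It is about 7 mm along +y and 3 mm along +x of the tool.

play_rows(series=[{"translation": [0.003,0.007,0.015],"spin": 0},{"translation": [0,0,0.025],"spin": 0},{"translation": [0,0,0.025],"spin": 0},{"translation": [0,0,0.02],"spin": 0},{"translation": [0,0,0.019],"spin": 0}])

```text
time: 21.85
tool_pos: [0.4216, -0.1563, 0.0539]
tcp_rot: [-2.554, -1.827, 0.0]
wrist_force: [0.4, 0.2, 0.3]
width: 0.551
```

play_rows(series=[{"translation": [0,0,0],"spin": 0},{"translation": [0,0,0],"spin": 0},{"translation": [0,0,0],"spin": 0},{"translation": [0,0,0],"spin": 0},{"translation": [0,0,0],"spin": 0}], jaw=-1)

```text
time: 22.35
tool_pos: [0.4225, -0.1574, 0.0563]
tcp_rot: [2.552, 1.829, 0.002]
wrist_force: [-0.4, -0.3, -1.0]
width: 0.363
```

play_rows(series=[{"translation": [0,0,-0.01],"spin": 0},{"translation": [0,0,-0.03],"spin": 0},{"translation": [0,0,-0.04],"spin": 0},{"translation": [0,0,-0.03],"spin": 0},{"translation": [0,0,0],"spin": 0}])

```text
time: 22.85
tool_pos: [0.4256, -0.1589, 0.1716]
tcp_rot: [2.546, 1.824, 0.009]
wrist_force: [0.4, -0.4, 0.8]
width: 0.363
```

Run:
```python
from h import *
plan(*rk(-.1,.077),.16,RY-90,13)
```

```text
tool [ 0.4256 -0.1589  0.1716] yaw -18.8 q [-0.41 -0.12  2.13 -0.    1.12 -0.08] turn -63.4
[0.017, -0.001, 0.001] spin 0.98
[0.017, -0.002, 0.001] spin 0.98
[0.016, -0.003, 0.001] spin 0.98
[0.016, -0.005, 0.001] spin 0.98
[0.016, -0.006, 0.001] spin 0.98
[0.015, -0.008, 0.001] spin 0.98
[0.014, -0.009, 0.001] spin 0.98
[0.013, -0.01, 0.001] spin 0.98
[0.013, -0.011, 0.001] spin 0.98
[0.012, -0.012, 0.001] spin 0.98
[0.011, -0.013, 0.001] spin 0.98
[0.009, -0.014, 0.001] spin 0.98
[0.008, -0.015, 0.001] spin 0.98
```

play_rows(series=[{"translation": [0.017,-0.001,0],"spin": 0.98},{"translation": [0.017,-0.002,0],"spin": 0.98},{"translation": [0.016,-0.003,0],"spin": 0.98},{"translation": [0.016,-0.005,0],"spin": 0.98},{"translation": [0.016,-0.006,0],"spin": 0.98}])

```text
time: 23.35
tool_pos: [0.4456, -0.0758, 0.1649]
tcp_rot: [-2.886, -1.241, 0.001]
wrist_force: [0.3, 0.0, -0.9]
width: 0.362
```

play_rows(series=[{"translation": [0.015,-0.008,0],"spin": 0.98},{"translation": [0.014,-0.009,0],"spin": 0.98},{"translation": [0.013,-0.01,0],"spin": 0.98},{"translation": [0.013,-0.011,0],"spin": 0.98},{"translation": [0.012,-0.012,0],"spin": 0.98}])

```text
time: 23.85
tool_pos: [0.4692, 0.0048, 0.1648]
tcp_rot: [-3.083, -0.601, 0.001]
wrist_force: [-0.4, -1.0, -1.3]
width: 0.366
```

play_rows(series=[{"translation": [0.011,-0.013,0],"spin": 0.98},{"translation": [0.009,-0.014,0],"spin": 0.98},{"translation": [0.008,-0.015,0],"spin": 0.98},{"translation": [0,0,0],"spin": 0}])

```text
time: 24.25
tool_pos: [0.4839, 0.0541, 0.1649]
tcp_rot: [-3.134, -0.209, 0.001]
wrist_force: [0.6, -0.4, -0.2]
width: 0.36
```

Run:
```python
from h import *
plan(*rk(-.1,.077),.06,RY-90,5)
look("pics/w8.png",.096,[(.498,-.028)])
```

```text
tool [0.4839 0.0541 0.1649] yaw -82.4 q [ 0.06 -0.04  2.07  0.    1.12  1.5 ] turn 0.2
[0.001, 0.001, 0.021] spin -0.01
[0.001, 0.001, 0.021] spin -0.01
[0.001, 0.001, 0.021] spin -0.01
[0.001, 0.001, 0.021] spin -0.01
[0.001, 0.001, 0.021] spin -0.01
[471. 251.]
```

View pics/w8.png

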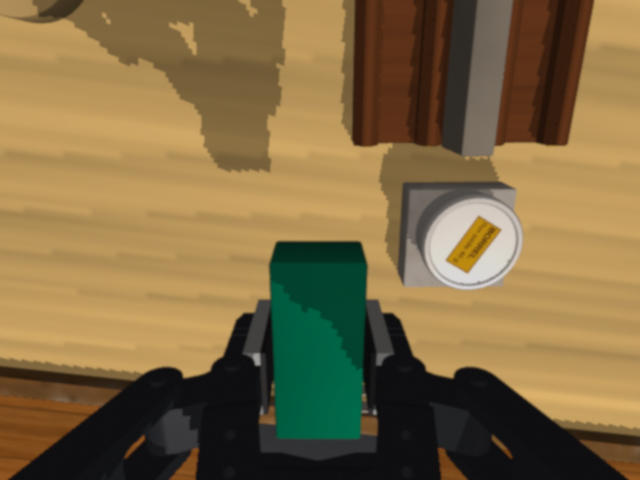

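Wax held, parallel to the slots. The tin lid is at (473,242) against a predicted (471,251). I'll check the tin-on-block centring in a crop.

Run:
```python
import cv2
im=cv2.imread("pics/w8.png"); cv2.imwrite("pics/c3.png",cv2.resize(im[130:300,380:540],None,fx=3.5,fy=3.5,interpolation=cv2.INTER_CUBIC))
```

```text
(no output)
```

View pics/c3.png

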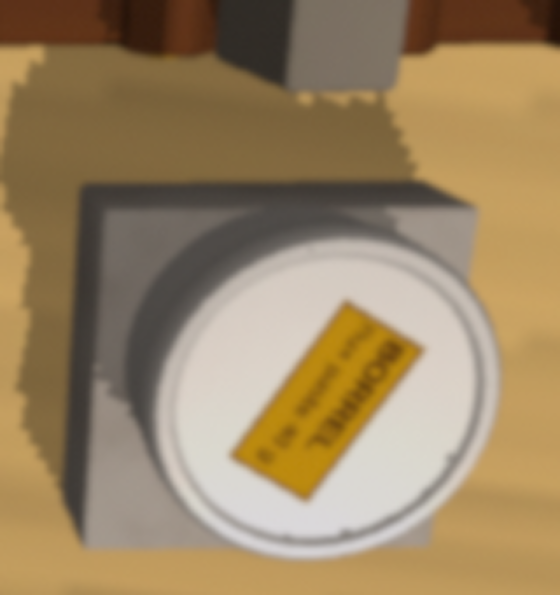

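Crop corners of the block top are (105,207), (478,207), (432,547), (85,547). The lid centre is at (327,397).

Run:
```python
from h import *
c=dict(np.load("last.npz")); px=lambda p:np.array([380,130])+(np.array(p)+.5)/3.5-.5
q=ray(c,px([(105,207),(478,207),(432,547),(85,547)]),.072); t=ray(c,px([(327,397)]),.096)[0]
print(quad(q),t.round(4),"tin-block",(t[:2]-q.mean(0)[:2]).round(4))
R=np.array([[np.cos(a:=np.radians(RY)),np.sin(a)],[-np.sin(a),np.cos(a)]])
print("block in rack",R@(q.mean(0)[:2]-RK))
```

```text
(array([ 0.4963, -0.0288]), '|e1|,ang', np.float64(0.0613), np.float64(-82.3), '|e2|,ang', np.float64(0.0614), np.float64(-171.4)) [ 0.5025 -0.0278  0.096 ] tin-block [0.0062 0.001 ]
block in rack [-0.10194659 -0.00197856]
```

play_rows(series=[{"translation": [0.003,0.006,0.015],"spin": 0},{"translation": [0,0,0.025],"spin": 0},{"translation": [0,0,0.025],"spin": 0},{"translation": [0,0,0.025],"spin": 0},{"translation": [0,0,0.014],"spin": 0}])

```text
time: 24.8
tool_pos: [0.4856, 0.0463, 0.059]
tcp_rot: [3.134, 0.208, -0.006]
wrist_force: [-0.5, -0.5, -0.1]
width: 0.365
```

play_rows(series=[{"translation": [0,0,0.002],"spin": 0},{"translation": [0,0,0.001],"spin": 0},{"translation": [0,0,0],"spin": 0}])

```text
time: 25.1
tool_pos: [0.4888, 0.0471, 0.0594]
tcp_rot: [3.135, 0.207, 0.003]
wrist_force: [-0.0, -0.5, 0.8]
width: 0.363
```

play_rows(series=[{"translation": [0,-0.001,0.001],"spin": 0},{"translation": [0,0,0.001],"spin": 0},{"translation": [0,0,0.001],"spin": 0},{"translation": [0,0,0],"spin": 0}])

```text
time: 25.5
tool_pos: [0.4876, 0.0483, 0.0554]
tcp_rot: [3.135, 0.207, 0.0]
wrist_force: [-0.1, 0.3, -0.4]
width: 0.365
```

play_rows(series=[{"translation": [0,0,0.001],"spin": 0},{"translation": [0,0,0],"spin": 0}])

```text
time: 25.7
tool_pos: [0.4875, 0.0482, 0.0542]
tcp_rot: [-3.135, -0.207, 0.0]
wrist_force: [-0.6, 0.4, 0.2]
width: 0.364
```

play_rows(series=[{"translation": [0,0,0.001],"spin": 0},{"translation": [0,0,0],"spin": 0}])

```text
time: 25.9
tool_pos: [0.4875, 0.0482, 0.0531]
tcp_rot: [-3.135, -0.207, 0.0]
wrist_force: [-0.2, -0.2, 0.2]
width: 0.364
```

play_rows(series=[{"translation": [0,0,0.001],"spin": 0},{"translation": [0,0,0],"spin": 0}])

```text
time: 26.1
tool_pos: [0.4876, 0.0482, 0.0529]
tcp_rot: [-3.135, -0.207, 0.001]
wrist_force: [-3.1, 0.2, 5.5]
width: 0.364
```

Run:
```python
import cv2
from workcell import bot
im=bot.read_camera("scene"); cv2.imwrite("pics/s2.png",cv2.resize(im[190:330,220:420],None,fx=4,fy=4,interpolation=cv2.INTER_CUBIC))
s=bot.read_state(); print(s["tool_pos"],s["wrist_force"])
```

```text
[0.48760353 0.04819318 0.05289821] [-2.33574312 -0.26919268  4.19569227]
```

View pics/s2.png

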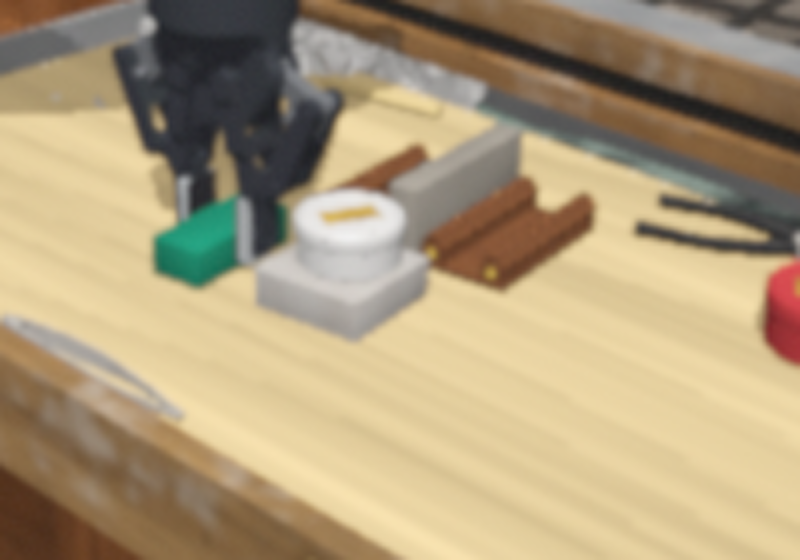

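Contact is made and the wax is flat on the board. I release, rise, and check everything from above.

play_rows(series=[{"translation": [0,0,0],"spin": 0},{"translation": [0,0,0],"spin": 0},{"translation": [0,0,0],"spin": 0},{"translation": [0,0,-0.03],"spin": 0},{"translation": [0,0,-0.03],"spin": 0}], jaw=0.05)

```text
time: 26.65
tool_pos: [0.4862, 0.0481, 0.1116]
tcp_rot: [-3.135, -0.207, 0.006]
wrist_force: [0.6, -0.4, 0.3]
width: 0.524
```

play_rows(series=[{"translation": [0,0,-0.03],"spin": 0},{"translation": [0,-0.05,-0.02],"spin": 0},{"translation": [0,-0.05,0],"spin": 0},{"translation": [0,-0.05,0],"spin": 0},{"translation": [0,-0.05,0],"spin": 0}])

```text
time: 27.15
tool_pos: [0.4615, 0.2446, 0.1613]
tcp_rot: [-3.134, -0.206, -0.002]
wrist_force: [0.4, -0.3, 0.1]
width: 0.528
```

Run:
```python
import cv2
from workcell import bot
im=bot.read_camera("top"); cv2.imwrite("pics/t2.png",im); cv2.imwrite("pics/c4.png",cv2.resize(im[175:295,255:375],None,fx=5,fy=5,interpolation=cv2.INTER_CUBIC))
```

```text
(no output)
```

View pics/c4.png

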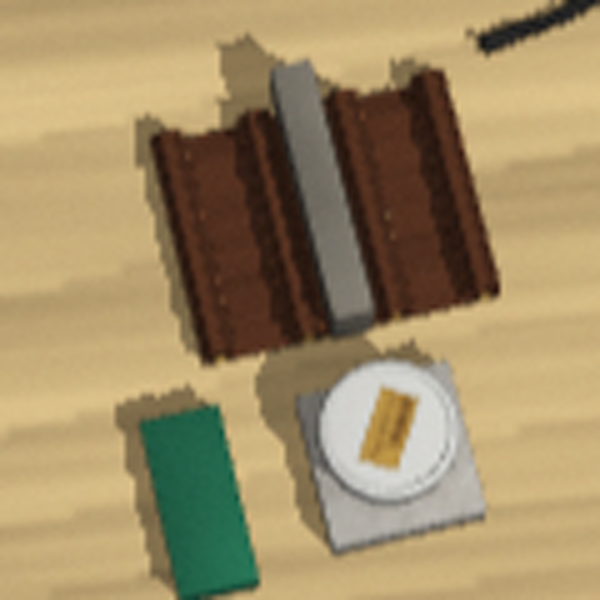

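Top crop (×5):
- **Block top:** (297,395), (448,362), (485,517), (335,552)
- **Lid centre:** (388,430)
- **Wax:** (140,420), (217,405), (260,583), (180,598)
- **Stone top:** (275,67), (310,62), (372,315), (330,322)
- **Rack tops:** (155,137), (440,70), (497,292), (205,362)

Run:
```python
from h import *
o=(255,175)
Q=lambda p,z: top(p,o,5,z)
rk0=Q([(155,137),(440,70),(497,292),(205,362)],.071); b=Q([(297,395),(448,362),(485,517),(335,552)],.072)
w=Q([(140,420),(217,405),(260,583),(180,598)],.072); s=Q([(275,67),(310,62),(372,315),(330,322)],.093); t=Q([(388,430)],.096)[0]
for n,q in zip("rbws",(rk0,b,w,s)): print(n,quad(q))
C=rk0.mean(0)[:2]; a=np.radians(RY); R=np.array([[np.cos(a),np.sin(a)],[-np.sin(a),np.cos(a)]])
for n,q in zip("bws",(b,w,s)): print(n,"in rack",(R@(q.mean(0)[:2]-C)).round(4))
print("tin-block in rack axes",(R@(t[:2]-b.mean(0)[:2])).round(4),t.round(4))
```

```text
r (array([ 0.5941, -0.0132]), '|e1|,ang', np.float64(0.1179), np.float64(-81.9), '|e2|,ang', np.float64(0.0941), np.float64(-172.7))
b (array([ 0.4944, -0.0293]), '|e1|,ang', np.float64(0.0602), np.float64(-82.8), '|e2|,ang', np.float64(0.0633), np.float64(-172.7))
w (array([0.4842, 0.0468]), '|e1|,ang', np.float64(0.031), np.float64(-84.8), '|e2|,ang', np.float64(0.0719), np.float64(-172.3))
s (array([ 0.598 , -0.0124]), '|e1|,ang', np.float64(0.0152), np.float64(-86.6), '|e2|,ang', np.float64(0.1049), np.float64(-173.2))
b in rack [-0.101  -0.0024]
w in rack [-0.1007  0.0743]
s in rack [0.0039 0.0003]
tin-block in rack axes [0.0061 0.0004] [ 0.5003 -0.0281  0.096 ]
```

Both views put the tin about 6 mm off the block centre, toward the rack. The limit is 12 mm. Everything else is well inside, and there is plenty of time, so I'll regrip the tin and shift it 6 mm back.

Run:
```python
from h import *
plan(.499,-.028,.15,RY-90,8)
```

```text
tool [0.4604 0.2517 0.1615] yaw -82.3 q [0.45 0.03 2.   0.01 1.1  1.88] turn 0.1
[0.0, 0.035, 0.001] spin -0.0
[0.0, 0.035, 0.001] spin -0.0
[0.0, 0.035, 0.001] spin -0.0
[0.0, 0.035, 0.001] spin -0.0
[0.0, 0.035, 0.001] spin -0.0
[0.0, 0.035, 0.001] spin -0.0
[0.0, 0.035, 0.001] spin -0.0
[0.0, 0.035, 0.001] spin -0.0
```

play_rows(series=[{"translation": [0,0.04,0],"spin": 0},{"translation": [0,0.04,0],"spin": 0},{"translation": [0,0.04,0],"spin": 0},{"translation": [0,0.04,0],"spin": 0},{"translation": [0,0.04,0],"spin": 0}], jaw=0.9)

```text
time: 27.7
tool_pos: [0.4879, 0.0431, 0.1607]
tcp_rot: [3.135, 0.208, 0.0]
wrist_force: [0.8, -0.4, -0.1]
width: 0.953
```

play_rows(series=[{"translation": [0,0.04,0],"spin": 0},{"translation": [0,0.03,0],"spin": 0},{"translation": [0,0.012,0.01],"spin": 0},{"translation": [0,0,0],"spin": 0},{"translation": [0,0,0],"spin": 0}])

```text
time: 28.2
tool_pos: [0.498, -0.036, 0.1499]
tcp_rot: [-3.134, -0.206, 0.003]
wrist_force: [-0.1, 0.2, 0.7]
width: 0.946
```

Run:
```python
from h import *
plan(.499,-.028,.081,RY-90,5)
```

```text
tool [ 0.498  -0.036   0.1499] yaw -82.5 q [-0.12 -0.    2.06  0.    1.09  1.32] turn 0.3
[0.0, -0.002, 0.014] spin -0.01
[0.0, -0.002, 0.014] spin -0.01
[0.0, -0.002, 0.014] spin -0.01
[0.0, -0.002, 0.014] spin -0.01
[0.0, -0.002, 0.014] spin -0.01
```

play_rows(series=[{"translation": [0,-0.008,0.005],"spin": 0},{"translation": [0,0,0.017],"spin": 0},{"translation": [0,0,0.02],"spin": 0},{"translation": [0,0,0.017],"spin": 0},{"translation": [0,0,0.01],"spin": 0}])

```text
time: 28.7
tool_pos: [0.4965, -0.0268, 0.0802]
tcp_rot: [-3.134, -0.211, 0.003]
wrist_force: [-0.1, 0.2, 0.2]
width: 0.948
```

play_rows(series=[{"translation": [0,0,0],"spin": 0},{"translation": [0,0,0],"spin": 0},{"translation": [0,0,0],"spin": 0},{"translation": [0,0,0],"spin": 0},{"translation": [0,0,0],"spin": 0}], jaw=-1, force=30)

```text
time: 29.2
tool_pos: [0.4983, -0.0288, 0.0825]
tcp_rot: [3.135, 0.207, 0.002]
wrist_force: [-1.3, 0.1, 0.7]
width: 0.618
```

play_rows(series=[{"translation": [0,0,-0.005],"spin": 0},{"translation": [-0.003,0,0],"spin": 0},{"translation": [-0.003,0,0],"spin": 0},{"translation": [0,0,0],"spin": 0},{"translation": [0,0,0.003],"spin": 0}])

```text
time: 29.7
tool_pos: [0.492, -0.0296, 0.0841]
tcp_rot: [3.135, 0.207, 0.001]
wrist_force: [-0.4, 0.3, -0.6]
width: 0.618
```

play_rows(series=[{"translation": [0,0,0.001],"spin": 0},{"translation": [0,0,0.001],"spin": 0},{"translation": [0,0,0],"spin": 0}])

```text
time: 30.0
tool_pos: [0.4916, -0.0295, 0.0825]
tcp_rot: [-3.135, -0.207, 0.002]
wrist_force: [-3.4, -0.1, 5.8]
width: 0.619
```

Seated, with +5.8 N. I release, rise and move away.

play_rows(series=[{"translation": [0,0,0],"spin": 0},{"translation": [0,0,0],"spin": 0},{"translation": [0,0,0],"spin": 0},{"translation": [0,0,-0.02],"spin": 0},{"translation": [0,0,-0.03],"spin": 0}], jaw=0.9)

```text
time: 30.5
tool_pos: [0.4897, -0.0292, 0.13]
tcp_rot: [-3.134, -0.207, 0.008]
wrist_force: [0.3, -0.3, -0.1]
width: 0.954
```

play_rows(series=[{"translation": [0,0,-0.04],"spin": 0},{"translation": [0,-0.05,-0.03],"spin": 0},{"translation": [0,-0.05,0],"spin": 0},{"translation": [0,-0.05,0],"spin": 0},{"translation": [0,-0.05,0],"spin": 0}])

```text
time: 31.0
tool_pos: [0.4663, 0.1633, 0.1981]
tcp_rot: [-3.135, -0.206, -0.002]
wrist_force: [1.1, 0.3, -0.6]
width: 0.949
```

play_rows(series=[{"translation": [0,-0.04,0],"spin": 0},{"translation": [0,0,0],"spin": 0}])

```text
time: 31.2
tool_pos: [0.4604, 0.2056, 0.1976]
tcp_rot: [-3.132, -0.215, -0.0]
wrist_force: [-0.6, -0.5, -0.4]
width: 0.952
```

Run:
```python
import cv2
from workcell import bot
im=bot.read_camera("top"); cv2.imwrite("pics/t3.png",im); 
a=cv2.resize(im[130:360,125:525],None,fx=2,fy=2)
a[-0+0:0]=0
b=cv2.resize(im[175:295,255:375],None,fx=5,fy=5,interpolation=cv2.INTER_CUBIC); cv2.imwrite("pics/c5.png",b)
d=cv2.absdiff(im,cv2.imread("pics/top0.png")).max(2)
print("red diff",(d[165:215,398:445]>40).sum(),"tape diff",(d[198:240,178:220]>40).sum())
```

```text
red diff 0 tape diff 761
```

View pics/c5.png

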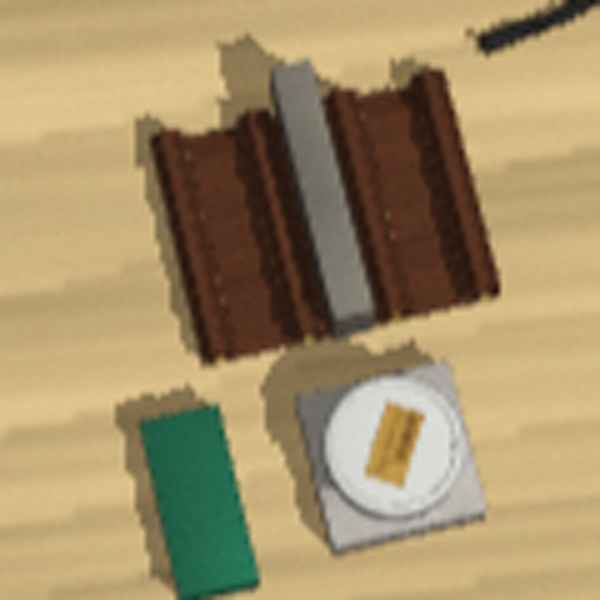

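The tin's lid centre moved to (394,446), which is the wanted 6 mm. The block has not moved. The tape-area pixel difference is probably the gripper overhead at y ≈ 0.21, since the arm never went down near the tape. Handing in.

Run:
```python
from h import *
o=(255,175); b=top([(297,395),(448,362),(485,517),(335,552)],o,5,.072).mean(0); print(top([(394,446)],o,5,.096)[0][:2]-b[:2], bot.read_state()["time"])
print(bot.finish_job())
```

```text
[-0.00045423 -0.00041047] 31.25
the job is handed in; nothing more can be done
None
```

The sharpening corner is set out and the job was handed in at 31 s of the 104 s allowed. No verdict was reported.

These are the last measurements from the top camera. The stone, block and wax were measured just before the final tin shift, and their corners looked the same in the last picture.

| Item | Measured | Limit |
|---|---|---|
| Stone | 4 mm past the slot's middle, 0.3 mm to the side, upright in the middle slot | 20 mm, 5 mm |
| Block | x = −101 mm from the rack centre (about 23 mm clear), 2 mm off the slot line, square within about 1° | 5–40 mm clear, 15 mm, 11° |
| White tin | under 1 mm from the block centre | 12 mm |
| Wax | 77 mm from the block centre, parallel to the slots within about 3° | 62–92 mm, 14° |

- **Tin corrected:** it first landed about 6 mm off the block centre in both the wrist and top views, so I regripped it and moved it back.
- **Camera disagreement:** early on, the wrist camera put the rack about 4 mm farther away than the top camera did. I used a value in between, and the later pictures fit it.
- **Red tin:** its picture area did not change at all.
- **Tape roll not confirmed:** its picture area did change in the last image, probably because the gripper was hanging over it. The arm never went down near it, but I did not measure it again.

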